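# Put the clamping set back in its fitted tray

## Robot

A 7-joint arm with a two-finger parallel gripper is mounted at the origin on a cart in front of the work surface, level with it; the furniture and walls round the work are solid. World frame = base frame: x ahead of the robot, y to its left, z up, the work surface at z = 0. Lengths are in mm, angles in degrees, forces in N, time in s.
With the tool pointing down it reaches from about 400 to 900 mm from the base axis. Payload 5.6 kg.
Tool frame: the origin (TCP) lies at the centre of the arm's flange, where the gripper is bolted on; the fingertips stand 190 mm ahead of it and the grasp point (between the pads) lies 171 mm ahead of it; x points along the fingers, y is the direction in which the jaws open and shut, and the axes are right-handed (so a half turn about x gives the same grasp; the last joint's range is limited). The gripper opens to 92 mm and grips with 3 to 60 N. Pads are 20 mm wide; open, the fingers measure 128 mm over their backs; the gripper's body (75 mm by 189 mm) begins 69 mm behind the grasp point.
Start: joints at [62.281, 26.786, -0.665, 91.828, 0.344, 61.387, -3.226], TCP at [277.297, -587.885, 404.692] pointing down, gripper open.
Joint ranges: [-144.91, 144.91], [-17.63, 115.5], [-89.93, 88.59], [15.96, 139.68], [-74.01, 254.01], [8.47, 105.57], [-167.45, 167.45]. Speed limits (degrees/s): [147.25, 147.25, 180, 180, 180, 180, 180].

## Interface

Orientations are given as [roll, pitch, yaw] about the fixed x, y, z axes, in that order (R = Rz(yaw) Ry(pitch) Rx(roll)).
In Python, from bench import robot gives the robot as it stands.
- The arm moves only by the tool play_rows, never from a script. Its argument "plan" is a list of rows, each a list of 7 numbers: the opening, from -1 (shut) to 1 (fully open), then the shift along the tool's x, y, z in cm, then the turn, a rotation vector about the tool's x, y, z in rad. In form: [[fingers, dx, dy, dz, ax, ay, az], ...]. A call has 1 to 10 rows; each row shifts and turns the commanded pose from where the row before left it, along the tool's axes as they then stand; what a row does not reach is not made up. A row lasts 1/12 s, in which the tool goes at most 41.7 mm and 7.16 degrees, less where a joint would pass 70% of its speed; a pose out of reach is approached as far as the arm can. A call with a gripper value outside its range is refused whole. The fingers move at their own pace and stop on an object; "grip_force" is the grip in N (left out, the last holds). Time passes only in rows, so rows that do not move let the fingers close. It gives the time, the measured TCP pose, the force and the opening at its end, in the units of the state.
- robot.get_obs(): the state, without advancing time (a new reading comes with each control period).
- robot.snapshot(name): name is "side" or "top" or "wrist"; returns (picture, depth): 420x560x3 uint8, blue, green, red; 420x560 float32, mm along the optical axis (not along the pixel's ray), 0 where there is no reading.
- robot.calibration(name): a dict with "mtx" (3x3 intrinsics, pixels), "R" (3x3) and "t" (3): a world point X has camera coordinates R X + t. Camera axes: x right, y down, z forward; pixel columns grow to the right and rows downward; lengths in mm; the calibration is good to about 2 mm. A picture is of the moment at which its call begins: read the wrist's pose just before it. calibration takes no time and is no camera call; for the wrist camera it gives the pose at the moment of the call.
- robot.hand_in(): hands the job in, once; it reports no verdict.
Trained networks look in the newest picture that a camera, given by its name, has taken for a name from the list of things; names that differ only in an ending like _2 or _b are one class to them, and where a whole thing is asked for, a point or a joint stands for the part that bears it (a point fixed in the world has none). Each returns a list of dicts, best first, with "p" (0 to 1); they miss things now and then, are a little off and sometimes report something else, mostly with a low value. They report only what shows in the picture. A call takes as long as a camera call. They do not tell look-alikes from the thing itself.
- robot.masks_of(name, camera): "mask" (420x560 bool, what is visible of it) and "point" ([column, row] as shares, 0 to 1, of the picture: columns of its width, rows of its height, amid what is visible of it).
- robot.mark_of(name, camera): "point" ([column, row] as shares, 0 to 1, of the picture: columns of its width, rows of its height: a listed point, or the origin of a listed thing).
The state is a dict: "t": time; "joint_pos": joint angles; "joint_velocities": joint speeds; "joint_efforts": joint torques, N m; "tool_pos": TCP position; "eef_rot": TCP orientation; "force": force on the tool from outside, world axes, zero at the start; "wrist_torque": the same for the moment, N m; "finger_gap": finger opening in mm.
Only numpy, scipy, OpenCV 4.12 (cv2) and the standard library are available. Lean on these libraries where they do the work, as an engineer would, in place of code of your own. Each camera call takes 0.05 s, during which the arm holds its last target. There are 200 camera calls.

## Task

Put the clamping set away: set the slotted strap clamp, the step block, the T-bolt and the collar nut each fully down in its own pocket of the wooden kit tray, block and nut on their bases and the bolt standing on its head. The T-bolt is still in the slotted plate, where it cannot be lifted straight out: slide it along its slot and out of an open end. Leave the plain flat bar, the ordinary hex bolt and the nut without a collar where they are; they do not belong to the set.

Things in the scene. Friction and masses are not known exactly. Their poses are not given: they have to be found in the camera images.
- kit_tray: Fixed wooden tray 150 x 216 mm (x, y), frame 20 mm high, board 16 mm. Origin: underside centre, z up. Pockets 7 mm deep (floor 9 mm over bench), 5 mm larger all round than their parts, which may lie either way round. Centres (x, y) mm: strap clamp 46 x 120 (x, y) at (32, 30); step block 42 x 70 at (-33, 53); T-bolt 38 x 38 square at (-33, -40); collar nut round, 41 across, at (32, -64).
- slot_plate: Fixed steel plate 110 x 110 x 30 mm with two through T-slots along its x at y = +27 and -27 mm, open at both ends (x = +-55). Origin: underside centre, z up. Slot 20 mm wide in the top 10 mm; below, 8 to 20 mm over the bench, 32 mm wide. The T-bolt stands in the slot at y = +27 within 20 mm of mid-length; the -x end is the clearer way out. (The bench vice is 160 mm high.)
- t_bolt_centre (a point): T-bolt, dark steel, upright, 65 mm long, 0.16 kg: square head 28 x 28 x 10 mm at the bottom, under the lips of the slot (2 mm play up and sideways), neck 16.5 mm square to 18 mm up, then threaded shank 16 mm thick. In the plate its underside is 8 mm over the bench; its head is free once its centre is 70 mm from mid-plate along x. Point: its centre, half-way up; z up.
- strap_clamp_centre (a point): Strap clamp: flat dark steel bar 110 x 36 x 18 mm (x, y, z) with a long slot 20 mm wide through it from top to bottom, lying flat, 0.36 kg; grip it across y by its upper 9 mm so that the fingers stay clear of the tray. Point: its centre, half-way up; x along its length, z up.
- step_block_centre (a point): Step block: dark steel staircase 60 x 32 mm (x, y), 42 mm high, seven 6 mm steps rising to its +x end; 0.33 kg, centre of mass 8 mm toward +x of the centre. Point: centre of its outer size, 21 mm over its base; x along its length, z up.
- collar_nut_centre (a point): Collar nut: dark steel hexagon nut 24 mm across flats, 24 mm high, with a round collar 31 mm across and 6 mm high at its base, standing on the collar, 0.07 kg; two of its flats face +x and -x. Point: its centre, half-way up; z up.
- flat_bar_centre (a point): Look-alike to be left: plain dark steel bar 110 x 36 x 18 mm, without a slot, lying flat. Position given at its centre; x along its length, z up.
- hex_bolt_centre (a point): Look-alike to be left: ordinary M12 bolt with a hexagon head, 54 mm long, standing on its head (18 x 21 x 8 mm); light, easily knocked over. Position given at its centre, half-way up; z axis up.
- plain_nut_centre (a point): Look-alike to be left: plain dark steel hexagon nut, 24 mm across flats and 13 mm high, no collar. Position given at its centre, half-way up; z axis up.
Mind the look-alikes: they are no part of the job. What is shaped like the part that bears step_block_centre but yellow is not meant.

How it is judged (in metres and radians):
At the end, for the whole second after the job is handed in: Strap clamp, step block, T-bolt and collar nut each sit in their own pockets: centre within 10 mm of the pocket's in x and y, height within 3 mm of seated, tilt under 0.1 rad. Flat bar, hex bolt and plain nut are within 20 mm of where they started (x of strap_clamp_centre in the frame of kit_tray between 0.022 and 0.042 m and y of strap_clamp_centre in the frame of kit_tray between 0.02 and 0.04 m and z of strap_clamp_centre in the frame of kit_tray between 0.015 and 0.021 m and angle between each of strap_clamp_centre, step_block_centre, t_bolt_centre, collar_nut_centre's own z axis and vertical below 0.1 rad and x of step_block_centre in the frame of kit_tray between -0.043 and -0.023 m and y of step_block_centre in the frame of kit_tray between 0.043 and 0.063 m and z of step_block_centre in the frame of kit_tray between 0.027 and 0.033 m and x of t_bolt_centre in the frame of kit_tray between -0.043 and -0.023 m and y of t_bolt_centre in the frame of kit_tray between -0.05 and -0.03 m and z of t_bolt_centre in the frame of kit_tray between 0.0385 and 0.0445 m and x of collar_nut_centre in the frame of kit_tray between 0.022 and 0.042 m and y of collar_nut_centre in the frame of kit_tray between -0.074 and -0.054 m and z of collar_nut_centre in the frame of kit_tray between 0.018 and 0.024 m and distance of each of flat_bar_centre, hex_bolt_centre, plain_nut_centre from where it was at the start of the episode below 0.02 m); the robot touches nothing.
It also fails if it takes over 96 s, if anything falls off the work surface, if the arm or the gripper's body presses on something with over 40 N, if the wrist force passes 120 N, or if a joint passes its speed limit or range.

## Working session

There is one attempt and no reset: what is moved stays moved. The work goes in short steps, Python scripts to look and compute and a tool call to move; the robot and the scene stay as the last step left them, time stands still between calls to the robot, and variables do not carry over. Pictures are saved under pics/ and viewed, about 12 in all and at most 16, crops included, and the job is handed in when it is done.

Besides the shell and the picture viewer there is one more tool, called after "Request:" in YAML: its name, and indented under it one key for each argument. play_rows: Moves the arm, as the interface text tells. Its arguments: {"type":"object","properties":{"plan":{"type":"array"},"grip_force":{"type":"number"}},"required":["plan"]}

```bash
ls; mkdir -p pics
python3 - <<'E'
from bench import robot
import cv2,numpy as np
print({k:np.round(v,2) for k,v in robot.get_obs().items()})
for n in("top","side"):
    im,d=robot.snapshot(n);cv2.imwrite(f"pics/{n}0.png",im)
    c=robot.calibration(n);print(n,c["mtx"].round(1).tolist(),c["R"].round(3).tolist(),c["t"].round(1).tolist())
    np.save(f"{n}0.npy",d)
E
```

```text
pics
{'t': np.float64(0.0), 'joint_pos': array([62.28, 26.84, -0.67, 91.88,  0.34, 61.39, -3.23]), 'joint_velocities': array([-0.08,  0.  ,  0.07,  0.01, -0.06,  0.02, -0.01]), 'joint_efforts': array([ 0.000e+00, -5.206e+01, -1.000e-02, -2.437e+01, -6.000e-02,
        2.000e-02,  0.000e+00]), 'tool_pos': array([ 277.17, -587.65,  403.73]), 'eef_rot': array([-86.35,  89.9 , 118.9 ]), 'force': array([ 0.56, -1.03,  0.54]), 'wrist_torque': array([ 0.03,  0.05, -0.01]), 'finger_gap': np.float64(91.94)}
top [[485.7, 0.0, 278.9], [0.0, 485.7, 214.4], [0.0, 0.0, 1.0]] [[0.026, -1.0, 0.006], [-0.981, -0.026, -0.192], [0.192, -0.001, -0.981]] [13.6, 553.7, 1145.0]
side [[528.6, 0.0, 288.2], [0.0, 528.6, 215.5], [0.0, 0.0, 1.0]] [[-0.982, -0.188, -0.005], [-0.091, 0.499, -0.862], [0.165, -0.846, -0.507]] [546.1, 91.2, 1233.2]
```

View pics/top0.png

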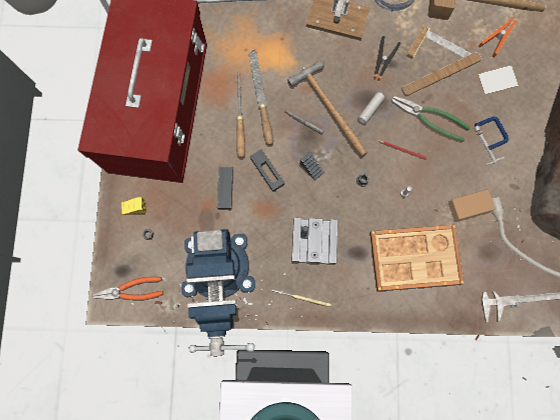

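View pics/side0.png

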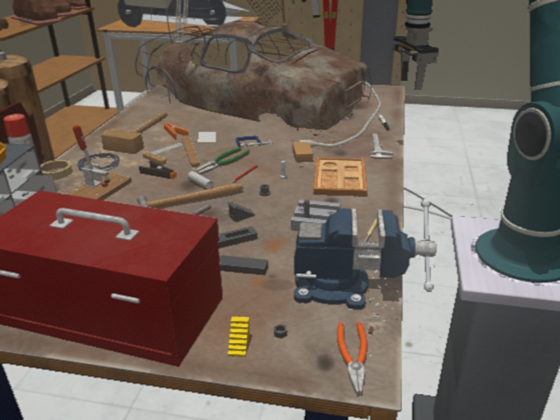

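The top view shows the tray at about (417,257), the plate at (315,240) with the T-bolt near (305,230), and the strap clamp at (267,170). The flat bar is at (225,188), the step block at (312,166), the collar nut at (362,180), the hex bolt at (405,190) and the plain nut at (148,234). The yellow block at (133,206) is a decoy. The side view agrees, with the vice standing beside the plate.

```bash
cat > h.py <<'E'
from bench import robot
import cv2,numpy as np
from scipy.spatial.transform import Rotation as Ro
def ray(c,u,v,z):
    "world point at height z seen at pixel u,v"
    R,t=np.array(c["R"]),np.array(c["t"]);o=-R.T@t
    d=R.T@np.linalg.solve(c["mtx"],[u,v,1]);return o+d*(z-o[2])/d[2]
def cloud(c,d):
    v,u=np.mgrid[:420,:560];P=np.linalg.solve(c["mtx"],np.stack([u.ravel(),v.ravel(),np.ones(u.size)]))*d.ravel()
    R,t=np.array(c["R"]),np.array(c["t"]);return (R.T@(P-t[:,None].reshape(3,1))).T.reshape(420,560,3)
H=dict(kit_tray=0,slot_plate=0,t_bolt_centre=40.5,strap_clamp_centre=9,step_block_centre=21,collar_nut_centre=12,flat_bar_centre=9,hex_bolt_centre=27,plain_nut_centre=6.5)
def see(cam,names,masks=True):
    c=robot.calibration(cam);im,d=robot.snapshot(cam);W=cloud(c,d)
    for n in names:
        for m in robot.mark_of(n,cam)[:3]:
            u,v=m["point"][0]*560,m["point"][1]*420
            print(cam,n,"mark",round(m["p"],2),(round(u),round(v)),ray(c,u,v,H[n]).round(1))
        if masks:
          for m in robot.masks_of(n,cam)[:3]:
            M=m["mask"]&(d>0);P=W[M]
            if len(P)<10: continue
            zt=np.percentile(P[:,2],95);T=P[P[:,2]>zt-6]
            r=cv2.minAreaRect(T[:,:2].astype(np.float32))
            print("   mask",round(m["p"],2),M.sum(),"ztop",zt.round(1),"rect",np.round(r[0],1),np.round(r[1],1),round(r[2],1))
    return c,im,d,W
E
python3 - <<'E'
from h import *
c,im,d,W=see("top",["kit_tray","slot_plate","t_bolt_centre","strap_clamp_centre","step_block_centre","collar_nut_centre","hex_bolt_centre"])
cv2.imwrite("pics/crop1.png",cv2.resize(im[135:305,190:480],None,fx=2.7,fy=2.7,interpolation=cv2.INTER_CUBIC))
c=robot.calibration("wrist");R=np.array(c["R"]);print(c["mtx"],R.round(3),-R.T@c["t"])
E
```

```text
top kit_tray mark 0.85 (415, 258) [ 460.3 -320.8    0. ]
   mask 0.69 5204 ztop 20.4 rect [ 461.  -318.6] [150.  217.2] 6.1
top slot_plate mark 0.59 (312, 240) [498.5 -59.3   0. ]
   mask 0.89 1850 ztop 32.2 rect [496.1 -61.8] [110.  110.2] 88.7
top t_bolt_centre mark 0.69 (398, 196) [ 612.2 -271.4   40.5]
top t_bolt_centre mark 0.45 (301, 232) [513.  -27.3  40.5]
   mask 0.46 95 ztop 73.5 rect [516.6 -35.6] [11.7 11.6] 77.2
   mask 0.26 5211 ztop 20.4 rect [ 461.2 -318.6] [150.1 217.3] 6.0
top strap_clamp_centre mark 0.81 (270, 170) [680.3  54.8   9. ]
top strap_clamp_centre mark 0.25 (223, 186) [633.2 175.7   9. ]
   mask 0.96 544 ztop 19.8 rect [678.3  63.3] [109.7  37. ] 35.0
   mask 0.67 105 ztop 25.0 rect [ 659.5 -186.4] [23.7 24.7] 47.2
top step_block_centre mark 0.76 (130, 207) [568.8 406.8  21. ]
top step_block_centre mark 0.27 (414, 256) [ 462.7 -312.6   21. ]
   mask 0.91 352 ztop 41.8 rect [575.1 383.3] [31.8 18.4] 5.1
   mask 0.68 385 ztop 41.7 rect [705.1 -38.7] [20.1 31. ] 46.3
top collar_nut_centre mark 0.68 (364, 182) [ 652.7 -189.6   12. ]
top hex_bolt_centre mark 0.63 (402, 193) [ 621.7 -283.8   27. ]
   mask 0.6 75 ztop 52.8 rect [ 628.8 -293.8] [10.4  9.5] 19.8
[[292.47362504   0.         280.05656312]
 [  0.         292.47362504 209.08756817]
 [  0.           0.           1.        ]] [[ 0.426 -0.905 -0.001]
 [-0.868 -0.409  0.281]
 [-0.255 -0.119 -0.96 ]] [ 349.71989399 -552.74678498  386.14194619]
```

View pics/crop1.png

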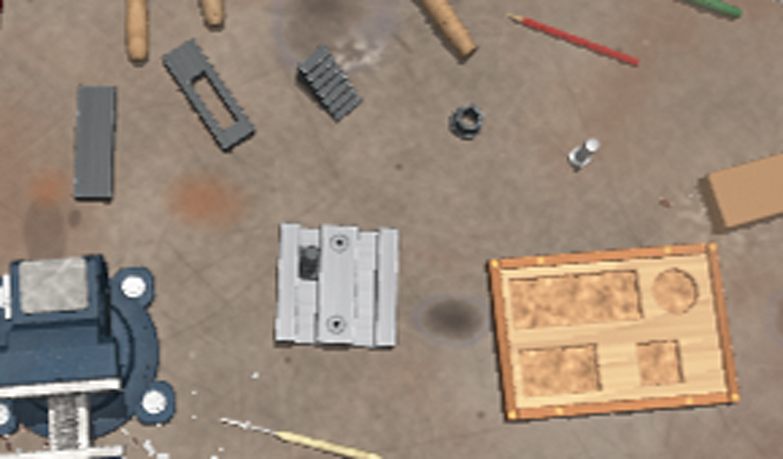

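```bash
cat >> h.py <<'E'
def blob(W,x,y,r,zlo,zhi=200):
    P=W.reshape(-1,3);P=P[(np.hypot(P[:,0]-x,P[:,1]-y)<r)&(P[:,2]>zlo)&(P[:,2]<zhi)]
    q=cv2.minAreaRect(P[:,:2].astype(np.float32));print("blob",zlo,zhi,len(P),"rect",np.round(q[0],1),np.round(q[1],1),round(q[2],1),"mean",P.mean(0).round(1),"zmax",P[:,2].max().round(1));return P
def state():
    o=robot.get_obs();R=Ro.from_euler("xyz",o["eef_rot"],degrees=True).as_matrix()
    a=np.degrees(np.arctan2(R[1,1],R[0,1]))
    print("t",o["t"].round(2),"pos",o["tool_pos"].round(1),"jaw",a.round(2),"tilt x",R[:,0].round(3),"F",o["force"].round(1),"gap",o["finger_gap"].round(1),"j7",o["joint_pos"][6].round(1))
    return o,R,a
def go(x,y,z,a,first="x"):
    "moves needed: turn about tool x, then shift in tool axes (cm) after the turn"
    o,R,a0=state();da=(a-a0+90)%180-90;a1=np.radians(a0+da);p=o["tool_pos"]
    d=np.array([x,y,z])-p;B=np.array([[0,0,-1],[np.cos(a1),np.sin(a1),0],[np.sin(a1),-np.cos(a1),0]])
    print("turn ax %.4f rad (jaw to %.2f) then shift cm"%(-np.radians(da),a0+da),(B@d/10).round(2))
E
python3 - <<'E'
from h import *
c,im,d,W=see("top",[])
print("block");
for z0,z1 in((4,200),(22,200),(34,200),(4,20)): blob(W,690,-50,60,z0,z1)
print("nut");blob(W,657,-188,40,12);blob(W,657,-188,40,20)
print("strap");blob(W,678,63,70,14)
print("bolt");blob(W,516,-35,30,60)
print("bench");P=W[150:160,330:350].reshape(-1,3);print(P.mean(0))
print("vice edge: min y of z>40, near x 440-620");P=W.reshape(-1,3);Q=P[(P[:,1]>10)&(P[:,1]<250)&(P[:,2]>40)&(P[:,0]>350)&(P[:,0]<620)];print(Q.min(0),Q.max(0))
go(640,-100,400,45)
E
```

```text
block
blob 4 200 348 rect [691.8 -48.6] [ 92.5 113.4] 28.3 mean [691.2 -49.   22.8] zmax 48.9
blob 22 200 175 rect [699.3 -44.3] [36.8 32.6] 43.1 mean [699.6 -42.   33.5] zmax 48.9
blob 34 200 87 rect [705. -39.] [20.7 32.6] 46.3 mean [705.4 -37.9  39.1] zmax 48.9
blob 4 20 159 rect [691.8 -48.6] [ 92.5 113.4] 28.3 mean [682.  -56.3  11.2] zmax 20.0
nut
blob 12 200 61 rect [ 660.4 -186.3] [24.  25.6] 72.1 mean [ 659.7 -186.    20.5] zmax 26.4
blob 20 200 35 rect [ 660.3 -186. ] [21.8 21.8] 4.5 mean [ 660.8 -185.    22.9] zmax 26.4
strap
blob 14 200 358 rect [684.6  56.2] [111.2  58.3] 32.4 mean [680.4  64.8  17.1] zmax 22.7
bolt
blob 60 200 35 rect [516.1 -34.7] [14.4 12.3] 4.5 mean [516.  -34.9  70.7] zmax 76.9
bench
[ 729.92539902 -128.36017379   -1.56341373]
vice edge: min y of z>40, near x 440-620
[350.11482629 122.95472134  40.23654337] [508.65574732 242.03907891 159.5609231 ]Traceback (most recent call last):
  File "<stdin>", line 10, in <module>
  File "h.py", line 36, in go
    o,R,a0=state();da=(a-a0+90)%180-90;a1=np.radians(a0+da);p=o["tool_pos"]
           ~~~~~^^
  File "h.py", line 32, in state
    print("t",o["t"].round(2),"pos",o["tool_pos"].round(1),"jaw",a.round(2),"tilt x",R[:,0].round(3),"F",o["force"].round(1),"gap",o["finger_gap"].round(1),"j7",o["joint_pos"][6].round(1))
              ^^^^^^^^^^^^
AttributeError: 'float' object has no attribute 'round'
```

```bash
sed -i 's/o\["t"\].round(2)/round(float(o["t"]),2)/; s/a.round(2),"tilt/round(float(a),2),"tilt/' h.py; sed -i 's/o=robot.get_obs();R=/o={k:np.array(v) for k,v in robot.get_obs().items()};R=/' h.py
python3 - <<'E'
from h import *
o,R,a=state();c=robot.calibration("wrist");C=np.array(c["R"]);print("cam in tool",R.T@(-C.T@c["t"]-o["tool_pos"]),"optical axis in tool",R.T@C[2])
go(600,-130,400,-45)
E
```

```text
t 0.9 pos [ 277.3 -587.9  404.7] jaw -64.75 tilt x [-0. -0. -1.] F [-0.3 -0.4  0.1] gap 92.3 j7 -3.2
cam in tool [ 18.57856822  -0.88086764 -80.47898354] optical axis in tool [ 0.95970054 -0.00138923  0.28102125]
t 0.9 pos [ 277.3 -587.9  404.7] jaw -64.75 tilt x [-0. -0. -1.] F [-0.3 -0.4  0.1] gap 92.3 j7 -3.2
turn ax -0.3447 rad (jaw to -45.00) then shift cm [  0.47  -9.56 -55.19]
```

Request:
play_rows:
  plan:
    - [1,0,0,0,-0.115,0,0]
    - [1,0,0,0,-0.115,0,0]
    - [1,0,0,0,-0.115,0,0]
    - [1,0,-0.6,-3.9,0,0,0]
    - [1,0,-0.6,-3.9,0,0,0]
    - [1,0,-0.6,-3.9,0,0,0]
    - [1,0,-0.6,-3.9,0,0,0]
    - [1,0,-0.6,-3.9,0,0,0]
    - [1,0,-0.6,-3.9,0,0,0]
    - [1,0,-0.6,-3.9,0,0,0]

```text
t: 1.73
tool_pos: [441.4, -363.4, 405.0]
eef_rot: [79.7, 90.0, -55.3]
force: [1.0, -0.6, -0.7]
finger_gap: 91.9
```

Request:
play_rows:
  plan:
    - [1,0,-0.6,-3.9,0,0,0]
    - [1,0,-0.6,-3.9,0,0,0]
    - [1,0,-0.6,-3.9,0,0,0]
    - [1,0,-0.6,-3.9,0,0,0]
    - [1,0,-0.6,-3.9,0,0,0]
    - [1,0,-0.6,-3.9,0,0,0]
    - [1,0,-0.6,-3.9,0,0,0]
    - [1,0,-0.6,-3.9,0,0,0]
    - [1,0,-0.6,-3.8,0,0,0]
    - [1,0,0,0,0,0,0]

```text
t: 2.57
tool_pos: [652.7, -70.3, 404.6]
eef_rot: [-159.5, 89.6, 66.1]
force: [-0.2, 1.4, 0.5]
finger_gap: 91.8
```

Run:
```python
from h import *
state()
c,im,d,W=see("wrist",["strap_clamp_centre","step_block_centre","collar_nut_centre","t_bolt_centre","slot_plate"])
cv2.imwrite("pics/w1.png",im);np.save("w1.npy",W)
blob(W,690,-53,45,34);blob(W,690,-53,45,22);blob(W,690,-53,45,4);blob(W,660,-186,30,18);blob(W,660,-186,30,4);blob(W,516,-35,30,60);
P=blob(W,678,63,60,14)
```

```text
t 2.57 pos [652.7 -70.3 404.6] jaw -44.35 tilt x [ 0.003  0.006 -1.   ] F [-0.2  1.4  0.5] gap 91.8 j7 -47.8
wrist strap_clamp_centre mark 0.67 (219, 94) [680.5  66.6   9. ]
   mask 0.58 2657 ztop 20.9 rect [681.   64.2] [110.3  36.5] 35.1
wrist step_block_centre mark 0.72 (293, 160) [690.9 -52.4  21. ]
   mask 0.84 1223 ztop 44.2 rect [706.8 -37.8] [19.1 31.2] 43.2
wrist collar_nut_centre mark 0.84 (344, 245) [ 659.5 -186.9   12. ]
   mask 0.82 419 ztop 26.0 rect [ 661.2 -184. ] [26.1 20.6] 41.1
   mask 0.77 238 ztop 59.5 rect [572.7 -25.3] [106.4   6.3] 1.3
wrist slot_plate mark 0.68 (200, 256) [498.6 -59.6  -0. ]
   mask 0.62 3981 ztop 32.6 rect [498.5 -61. ] [109.7 110. ] 88.7
blob 34 200 483 rect [706.8 -38.6] [19.7 32. ] 45.5 mean [706.9 -38.2  41.3] zmax 45.6
blob 22 200 813 rect [700.9 -43.9] [35.9 32. ] 43.4 mean [701.6 -43.1  36.2] zmax 45.6
blob 4 200 1247 rect [693.7 -56.7] [66.6 61.7] 19.1 mean [694.1 -50.2  28.4] zmax 45.6
blob 18 200 192 rect [ 660.7 -184. ] [26.6 21.1] 48.0 mean [ 660.8 -183.8   24. ] zmax 27.5
blob 4 200 402 rect [ 661.4 -183.3] [30.  26.9] 25.4 mean [ 661.9 -182.3   16.5] zmax 27.5
blob 60 200 15 rect [519.7 -27.9] [1.5 7.6] 79.7 mean [520.2 -27.8  67.7] zmax 72.9
blob 14 200 2364 rect [681.   64.2] [110.3  36.5] 35.1 mean [685.8  67.2  19.5] zmax 22.5
```

View pics/w1.png

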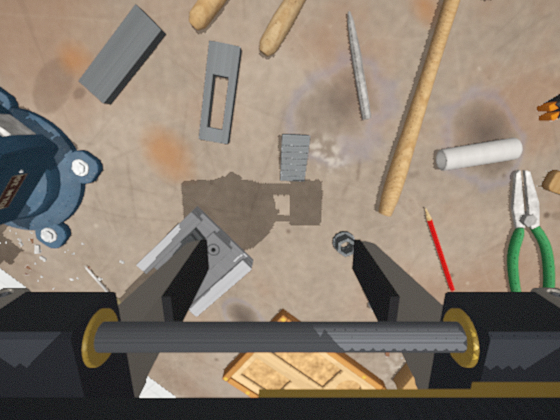

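Run:
```python
from h import *
go(698,-46.5,203,-45.5)
```

```text
t 3.12 pos [649.5 -80.2 404.9] jaw -45.06 tilt x [ 0. -0. -1.] F [ 0.2  0.2 -0.9] gap 91.7 j7 -47.6
turn ax 0.0077 rad (jaw to -45.50) then shift cm [20.19  0.99 -5.82]
```

Request:
play_rows:
  plan:
    - [1,1.0,0.5,-2.9,0.008,0,0]
    - [1,1.0,0.5,-2.9,0,0,0]
    - [1,3,0,0,0,0,0]
    - [1,3,0,0,0,0,0]
    - [1,3,0,0,0,0,0]
    - [1,3,0,0,0,0,0]
    - [1,3,0,0,0,0,0]
    - [1,0,0,0,0,0,0]
    - [1,0,0,0,0,0,0]
    - [1,0,0,0,0,0,0]

```text
t: 3.95
tool_pos: [698.8, -45.7, 236.4]
eef_rot: [138.2, 89.9, 2.7]
force: [0.7, -0.1, 0.2]
finger_gap: 91.9
```

Run:
```python
from h import *
c,im,d,W=see("wrist",[])
cv2.imwrite("pics/w2.png",im);np.save("w2.npy",W)
blob(W,691,-53,40,36,48);blob(W,691,-53,40,4,48);
go(698,-46.5,203,-45.5)
```

```text
blob 36 48 1409 rect [707.1 -38.2] [20.7 31.8] 44.4 mean [708.2 -37.   41.4] zmax 45.4
blob 4 48 3325 rect [692.2 -52. ] [61. 32.] 43.3 mean [700.1 -44.5  29.6] zmax 45.4
t 4.0 pos [699.  -45.7 237.3] jaw -45.45 tilt x [ 0.004 -0.    -1.   ] F [ 0.8  0.5 -0.6] gap 91.6 j7 -53.6
turn ax 0.0008 rad (jaw to -45.50) then shift cm [ 3.43 -0.01  0.13]
```

View pics/w2.png

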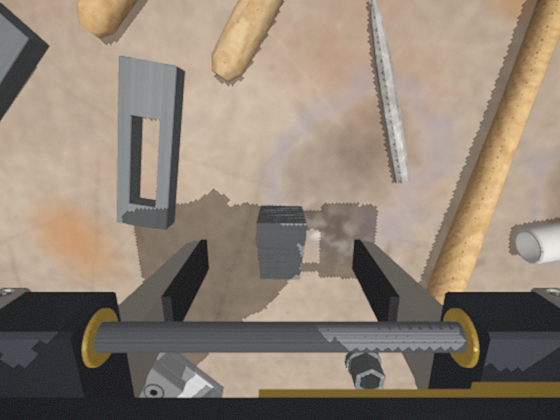

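The block sits centred between the fingers at about (282,242), and the measured full rectangle of 61 x 32 mm matches its given size. I'll descend and grip it.

Request:
play_rows:
  plan:
    - [1,1.7,0,0,0.01,0,0]
    - [1,1.7,0,0,0,0,0]
    - [1,0,0,0,0,0,0]
    - [-1,0,0,0,0,0,0]
    - [-1,0,0,0,0,0,0]
    - [-1,0,0,0,0,0,0]
    - [-1,0,0,0,0,0,0]
    - [-1,0,0,0,0,0,0]
    - [-1,0,0,0,0,0,0]
    - [-1,0,0,0,0,0,0]
  grip_force: 40

```text
t: 4.83
tool_pos: [698.0, -45.6, 200.9]
eef_rot: [127.4, 90.0, -8.6]
force: [-0.4, 0.2, -0.9]
finger_gap: 47.1
```

Run:
```python
from h import *
state()
```

```text
t 4.83 pos [698.  -45.6 200.9] jaw -46.02 tilt x [ 0. -0. -1.] F [-0.4  0.2 -0.9] gap 47.1 j7 -54.6
```

Request:
play_rows:
  plan:
    - [-1,-0.15,0,0,0,0,0]
    - [-1,0,0,0,0,0,0]
    - [-1,0,0,0,0,0,0]
    - [-1,0,0,0,0,0,0]
    - [-1,0,0,0,0,0,0]
    - [-1,0,0,0,0,0,0]
    - [-1,0,0,0,0,0,0]
    - [-1,-1,0,0,0,0,0]
    - [-1,-2,0,0,0,0,0]
    - [-1,-3,0,0,-0.1,0,0]

```text
t: 5.67
tool_pos: [696.1, -45.3, 259.3]
eef_rot: [-50.2, 89.5, 179.5]
force: [0.2, 0.7, -3.0]
finger_gap: 31.8
```

Request:
play_rows:
  plan:
    - [-1,-3,0,0,-0.1,0,0]
    - [-1,-3,0,0,-0.1,0,0]
    - [-1,-3,0,0,-0.1,0,0]
    - [-1,0,0,0,-0.1,0,0]
    - [-1,0,0,0,-0.1,0,0]
    - [-1,0,0,0,-0.1,0,0]
    - [-1,0,0,0,-0.1,0,0]
    - [-1,0,0,0,-0.1,0,0]
    - [-1,0,0,0,-0.009,0,0]
    - [-1,0,0,0,0,0,0]

```text
t: 6.5
tool_pos: [697.5, -45.7, 351.7]
eef_rot: [-104.8, 89.9, 171.1]
force: [-0.2, -0.6, -2.2]
finger_gap: 31.7
```

Run:
```python
from h import *
go(421.6,-260.4,340,6.1)
```

```text
t 6.5 pos [697.5 -45.7 351.7] jaw 5.94 tilt x [-0.002  0.    -1.   ] F [-0.2 -0.6 -2.2] gap 31.7 j7 -6.5
turn ax -0.0028 rad (jaw to 6.10) then shift cm [  1.17 -29.72  18.42]
```

Request:
play_rows:
  plan:
    - [-1,0,-2.97,1.84,0,0,0]
    - [-1,0,-2.97,1.84,0,0,0]
    - [-1,0,-2.97,1.84,0,0,0]
    - [-1,0,-2.97,1.84,0,0,0]
    - [-1,0,-2.97,1.84,0,0,0]
    - [-1,0,-2.97,1.84,0,0,0]
    - [-1,0,-2.97,1.84,0,0,0]
    - [-1,0,-2.97,1.84,0,0,0]
    - [-1,0,-2.97,1.84,0,0,0]
    - [-1,0,-2.97,1.84,0,0,0]

```text
t: 7.33
tool_pos: [420.5, -260.6, 352.4]
eef_rot: [-36.0, 90.0, -120.1]
force: [0.7, -1.4, -2.2]
finger_gap: 31.5
```

Request:
play_rows:
  plan:
    - [-1,2,0,0,0,0,0]
    - [-1,2,0,0,0,0,0]
    - [-1,2,0,0,0,0,0]
    - [-1,0,0,0,0,0,0]
    - [-1,0,0,0,0,0,0]
    - [-1,0,0,0,0,0,0]

```text
t: 7.83
tool_pos: [422.7, -259.9, 293.1]
eef_rot: [54.2, 89.9, -29.7]
force: [0.4, -0.7, -2.4]
finger_gap: 31.4
```

Run:
```python
from h import *
c,im,d,W=see("wrist",["kit_tray"])
cv2.imwrite("pics/w3.png",im);np.save("w3.npy",W)
go(421.6,-260.4,213,6.1)
```

```text
mask 0.97 17057 ztop 22.0 rect [ 462.6 -317.8] [149.9 215.6] 6.0
t 7.98 pos [ 422.7 -260.   293.4] jaw 6.07 tilt x [ 0.002 -0.001 -1.   ] F [ 0.1  0.3 -3.3] gap 31.7 j7 19.6
turn ax -0.0006 rad (jaw to 6.10) then shift cm [ 8.04 -0.11  0.03]
```

View pics/w3.png

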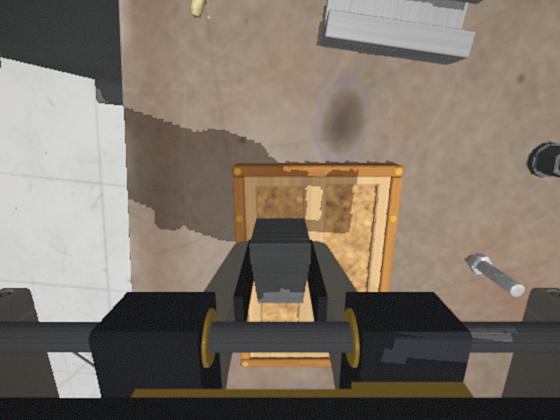

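The block is over its pocket: the tray's left and upper frame shows at (235-400, 170), and the fingers are aligned with it. The wrist estimate of the tray, (462.6,-317.8), agrees with the top camera to within 2 mm. I'll lower the block.

Request:
play_rows:
  plan:
    - [-1,2.0,0,0,0,0,0]
    - [-1,2.0,0,0,0,0,0]
    - [-1,1.5,0,0,0,0,0]
    - [-1,1.0,0,0,0,0,0]
    - [-1,0.7,0,0,0,0,0]
    - [-1,0.4,0,0,0,0,0]
    - [-1,0.3,0,0,0,0,0]
    - [-1,0,0,0,0,0,0]
    - [-1,0,0,0,0,0,0]
    - [-1,0,0,0,0,0,0]

```text
t: 8.82
tool_pos: [422.4, -260.1, 213.8]
eef_rot: [47.7, 89.9, -36.2]
force: [-0.3, 0.1, -3.2]
finger_gap: 31.7
```

Run:
```python
from h import *
state()
```

```text
t 8.82 pos [ 422.4 -260.1  213.8] jaw 6.07 tilt x [ 0.001 -0.001 -1.   ] F [-0.3  0.1 -3.2] gap 31.7 j7 14.7
```

Request:
play_rows:
  plan:
    - [-1,0.1,0,0,0,0,0]
    - [-1,0.1,0,0,0,0,0]
    - [-1,0,0,0,0,0,0]

```text
t: 9.07
tool_pos: [422.2, -260.1, 211.4]
eef_rot: [44.7, 90.0, -39.2]
force: [1.2, 0.3, -1.6]
finger_gap: 31.7
```

Request:
play_rows:
  plan:
    - [0.0,0,0,0,0,0,0]
    - [0.0,0,0,0,0,0,0]
    - [0.0,0,0,0,0,0,0]
    - [0.0,0,0,0,0,0,0]
    - [0.0,-1,0,0,0,0,0]
    - [0.0,-3,0,0,0,0,0]
    - [0.0,-4,0,0,0,0,0]
    - [0.5,-3,0,0,0,0,0]
    - [1,0,0,0,0,0,0]
    - [1,0,0,0,0,0,0]

```text
t: 9.9
tool_pos: [422.5, -260.2, 323.4]
eef_rot: [42.5, 89.7, -41.5]
force: [1.2, 0.4, -0.3]
finger_gap: 63.9
```

Run:
```python
from h import *
c,im,d,W=see("wrist",[])
blob(W,424,-250,35,46,60);P=blob(W,423,-269,45,24,60)
c,im,d,W=see("top",[]);blob(W,424,-269,45,24,60);blob(W,424,-269,45,42,60)
# strap next: yaw 35 -> jaw -55; TCP z = 190+11
go(680,64,330,-55)
```

```text
blob 46 60 710 rect [ 421.9 -248.7] [31.8 20.4] 5.5 mean [ 421.7 -247.2   50.7] zmax 54.2
blob 24 60 1498 rect [ 423.5 -263.7] [31.9 50.7] 5.9 mean [ 422.7 -255.6   42.8] zmax 54.2
blob 24 60 232 rect [ 421.4 -261.7] [32.1 46.4] 6.3 mean [ 421.  -257.5   40. ] zmax 57.2
blob 42 60 103 rect [ 420.4 -251.1] [31.8 23.9] 6.4 mean [ 419.9 -248.    48.1] zmax 57.2
t 10.0 pos [ 421.6 -259.9  320.9] jaw 6.06 tilt x [-0.001  0.    -1.   ] F [-0.3  0.2  0.5] gap 71.8 j7 21.2
turn ax 1.0657 rad (jaw to -55.00) then shift cm [ -0.91 -11.71 -39.75]
```

Request:
play_rows:
  plan:
    - [1,-1,0,0,0.1185,0,0]
    - [1,0,0,0,0.1185,0,0]
    - [1,0,0,0,0.1185,0,0]
    - [1,0,0,0,0.1185,0,0]
    - [1,0,0,0,0.1185,0,0]
    - [1,0,0,0,0.1185,0,0]
    - [1,0,0,0,0.1185,0,0]
    - [1,0,0,0,0.1185,0,0]
    - [1,0,0,0,0.1185,0,0]
    - [1,0,0,0,0,0,0]

```text
t: 10.83
tool_pos: [421.7, -259.6, 329.6]
eef_rot: [-61.5, 89.8, 153.3]
force: [0.5, 0.2, 0.1]
finger_gap: 91.9
```

Request:
play_rows:
  plan:
    - [1,0,-1.1,-3.7,0,0,0]
    - [1,0,-1.1,-3.7,0,0,0]
    - [1,0,-1.1,-3.7,0,0,0]
    - [1,0,-1.1,-3.7,0,0,0]
    - [1,0,-1.1,-3.7,0,0,0]
    - [1,0,-1.1,-3.7,0,0,0]
    - [1,0,-1.1,-3.7,0,0,0]
    - [1,0,-1.1,-3.7,0,0,0]
    - [1,0,-1.1,-3.7,0,0,0]
    - [1,0,-1.1,-3.7,0,0,0]

```text
t: 11.67
tool_pos: [662.9, 43.8, 329.5]
eef_rot: [-28.9, 89.8, -173.7]
force: [1.6, -0.6, -0.1]
finger_gap: 91.7
```

Request:
play_rows:
  plan:
    - [1,1.5,-0.7,-2.75,0,0,0]
    - [1,2.5,0,0,0,0,0]
    - [1,3,0,0,0,0,0]
    - [1,2,0,0,0,0,0]
    - [1,0,0,0,0,0,0]
    - [1,0,0,0,0,0,0]
    - [1,0,0,0,0,0,0]

```text
t: 12.25
tool_pos: [681.2, 63.8, 241.8]
eef_rot: [173.8, 90.0, 28.9]
force: [-0.2, 0.2, 0.4]
finger_gap: 91.8
```

Run:
```python
from h import *
c,im,d,W=see("wrist",["strap_clamp_centre"])
cv2.imwrite("pics/w4.png",im)
go(680,64,201,-55)
```

```text
wrist strap_clamp_centre mark 0.69 (278, 230) [680.2  66.4   9. ]
   mask 0.63 5545 ztop 20.5 rect [680.7  64.4] [110.2  36.1] 35.0
t 12.4 pos [681.4  63.7 243. ] jaw -55.02 tilt x [ 0.003  0.    -1.   ] F [-0.4 -0.2 -0.1] gap 92.0 j7 -74.4
turn ax -0.0003 rad (jaw to -55.00) then shift cm [ 4.2  -0.11  0.1 ]
```

View pics/w4.png

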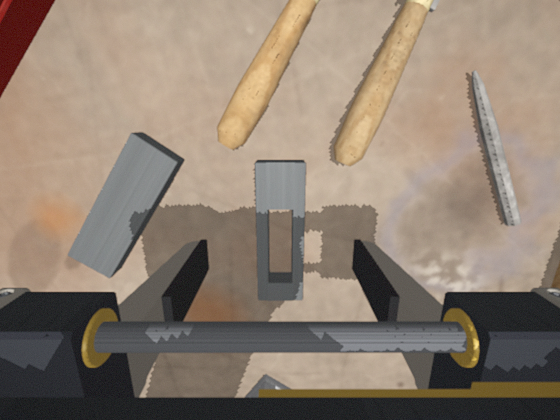

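The strap clamp lies centred and aligned between the fingers at about (280,230), and the flat bar at (125,205) is clear of them. I'll descend and grip.

Request:
play_rows:
  plan:
    - [1,2,0,0,0,0,0]
    - [1,1.5,0,0,0,0,0]
    - [1,0.6,0,0,0,0,0]
    - [0.2,0,0,0,0,0,0]
    - [-1,0,0,0,0,0,0]
    - [-1,0,0,0,0,0,0]
    - [-1,0,0,0,0,0,0]
    - [-1,0,0,0,0,0,0]
    - [-1,0,0,0,0,0,0]
    - [-1,0,0,0,0,0,0]

```text
t: 13.23
tool_pos: [680.9, 63.7, 200.5]
eef_rot: [142.3, 90.0, -2.8]
force: [-0.4, 0.6, 0.1]
finger_gap: 47.5
```

Request:
play_rows:
  plan:
    - [-1,0,0,0,0,0,0]
    - [-1,0,0,0,0,0,0]
    - [-1,0,0,0,0,0,0]
    - [-1,0,0,0,0,0,0]
    - [-1,0,0,0,0,0,0]
    - [-1,0,0,0,0,0,0]
    - [-1,0,0,0,0,0,0]

```text
t: 13.82
tool_pos: [680.9, 63.6, 200.3]
eef_rot: [97.9, 90.0, -47.2]
force: [0.4, -0.0, 2.6]
finger_gap: 35.3
```

Run:
```python
from h import *
state()
```

```text
t 13.82 pos [680.9  63.6 200.3] jaw -55.04 tilt x [ 0. -0. -1.] F [ 0.4 -0.   2.6] gap 35.3 j7 -75.2
```

Request:
play_rows:
  plan:
    - [-1,-1,0,0,0,0,0]
    - [-1,-2,0,0,-0.1185,0,0]
    - [-1,-3,0,0,-0.1185,0,0]
    - [-1,-3,0,0,-0.1185,0,0]
    - [-1,-3,0,0,-0.1185,0,0]
    - [-1,0,0,0,-0.1185,0,0]
    - [-1,0,0,0,-0.1185,0,0]
    - [-1,0,0,0,-0.1185,0,0]
    - [-1,0,0,0,-0.1185,0,0]
    - [-1,0,0,0,-0.1185,0,0]

```text
t: 14.65
tool_pos: [680.3, 63.4, 319.9]
eef_rot: [-73.1, 89.9, -156.7]
force: [0.1, -0.3, -3.2]
finger_gap: 34.9
```

Run:
```python
from h import *
go(490.5,-285,320,6.05)
```

```text
t 14.65 pos [680.3  63.4 319.9] jaw 6.4 tilt x [-0.001 -0.001 -1.   ] F [ 0.1 -0.3 -3.2] gap 34.9 j7 -19.4
turn ax 0.0061 rad (jaw to 6.05) then shift cm [-1.000e-02 -2.255e+01  3.265e+01]
```

Request:
play_rows:
  plan:
    - [-1,0,-2.255,3.265,0,0,0]
    - [-1,0,-2.255,3.265,0,0,0]
    - [-1,0,-2.255,3.265,0,0,0]
    - [-1,0,-2.255,3.265,0,0,0]
    - [-1,0,-2.255,3.265,0,0,0]
    - [-1,0,-2.255,3.265,0,0,0]
    - [-1,0,-2.255,3.265,0,0,0]
    - [-1,0,-2.255,3.265,0,0,0]
    - [-1,0,-2.255,3.265,0,0,0]
    - [-1,0,-2.255,3.265,0,0,0]

```text
t: 15.48
tool_pos: [489.5, -286.2, 320.2]
eef_rot: [-94.3, 89.9, -178.2]
force: [1.6, -1.0, -3.6]
finger_gap: 35.7
```

Request:
play_rows:
  plan:
    - [-1,2,0,0,0,0,0]
    - [-1,2.5,0,0,0,0,0]
    - [-1,2,0,0,0,0,0]
    - [-1,0,0,0,0,0,0]
    - [-1,0,0,0,0,0,0]
    - [-1,0,0,0,0,0,0]

```text
t: 15.98
tool_pos: [491.7, -284.6, 256.2]
eef_rot: [62.1, 89.9, -21.8]
force: [0.4, -1.1, -2.8]
finger_gap: 35.1
```

Run:
```python
from h import *
c,im,d,W=see("wrist",[])
cv2.imwrite("pics/w5.png",im)
go(490.5,-285,211,6.05)
```

```text
t 16.03 pos [ 491.8 -284.7  256.6] jaw 6.1 tilt x [ 0.002 -0.001 -1.   ] F [ 0.2 -0.8 -3.2] gap 35.6 j7 12.2
turn ax 0.0009 rad (jaw to 6.05) then shift cm [ 4.56 -0.14  0.02]
```

View pics/w5.png

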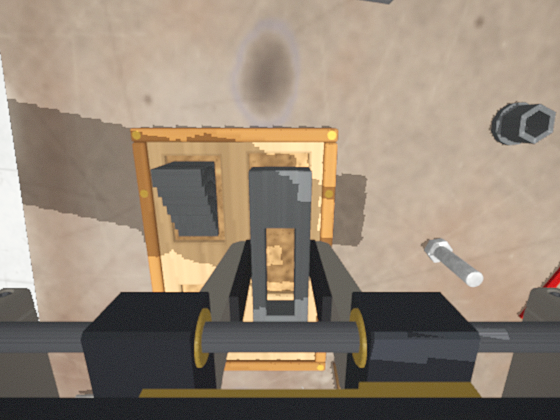

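The step block is seated inside its pocket at (190,200), with the pocket rim visible around it. The strap clamp is over its own pocket at about (280,240). I'll lower the clamp.

Request:
play_rows:
  plan:
    - [-1,1.5,-0.05,0,0,0,0]
    - [-1,1.2,-0.05,0,0,0,0]
    - [-1,0.8,0,0,0,0,0]
    - [-1,0.5,0,0,0,0,0]
    - [-1,0.3,0,0,0,0,0]
    - [-1,0,0,0,0,0,0]
    - [-1,0,0,0,0,0,0]

```text
t: 16.62
tool_pos: [490.3, -284.9, 212.3]
eef_rot: [83.5, 90.0, -0.5]
force: [-0.0, -0.3, -4.2]
finger_gap: 35.3
```

Request:
play_rows:
  plan:
    - [-1,0.1,0,0,0,0,0]
    - [-1,0,0,0,0,0,0]
    - [-1,0,0,0,0,0,0]

```text
t: 16.87
tool_pos: [490.2, -285.0, 211.5]
eef_rot: [45.0, 90.0, -39.0]
force: [0.1, -0.4, -3.5]
finger_gap: 35.3
```

Now about 2 mm above the seat. One more millimetre, then release part-way open.

Request:
play_rows:
  plan:
    - [-1,0.1,0,0,0,0,0]
    - [-1,0,0,0,0,0,0]
    - [0.05,0,0,0,0,0,0]
    - [0.05,0,0,0,0,0,0]
    - [0.05,0,0,0,0,0,0]
    - [0.05,0,0,0,0,0,0]
    - [0.05,-1,0,0,0,0,0]
    - [0.05,-3,0,0,0,0,0]
    - [0.05,-3,0,0,0,0,0]
    - [0.5,-3,0,0,0,0,0]

```text
t: 17.7
tool_pos: [490.1, -284.6, 311.9]
eef_rot: [-160.7, 90.0, 115.4]
force: [-0.5, 0.2, 0.9]
finger_gap: 52.9
```

Run:
```python
from h import *
c,im,d,W=see("top",["strap_clamp_centre","collar_nut_centre"])
blob(W,490.5,-285,58,21.5,34)
go(661,-184.5,320,45)
```

```text
top strap_clamp_centre mark 0.58 (404, 243) [ 496.9 -290.     9. ]
top strap_clamp_centre mark 0.55 (221, 186) [632.  178.6   9. ]
   mask 0.86 385 ztop 29.9 rect [ 482.1 -271.4] [45.1 82.5] 4.6
top collar_nut_centre mark 0.48 (361, 181) [ 654.1 -182.4   12. ]
   mask 0.64 2361 ztop 21.1 rect [ 459.9 -309.6] [153.7 201.7] 7.4
   mask 0.48 126 ztop 25.8 rect [ 660.1 -186. ] [23.4 22.1] 70.3
blob 21.5 34 361 rect [ 491.3 -278. ] [95.1 95.7] 49.8 mean [ 486.2 -265.9   25.9] zmax 33.0
t 17.95 pos [ 489.8 -285.   310.4] jaw 6.06 tilt x [-0.    -0.001 -1.   ] F [-0.3  0.6  0.3] gap 68.7 j7 14.9
turn ax -0.6797 rad (jaw to 45.00) then shift cm [-0.96 19.21  5.  ]
```

Request:
play_rows:
  plan:
    - [1,0,3,-1.36,0,0,0]
    - [1,0,3,-1.36,0,0,0]
    - [1,0,3,-1.36,0,0,0]
    - [1,0,3,-1.36,0,0,0]
    - [1,0,3,-1.36,0,0,0]
    - [1,1.5,3,-1.36,0,0,0]
    - [1,2,0,0,0,0,0]
    - [1,0,0,0,0,0,0]
    - [1,0,0,0,0,0,0]
    - [1,0,0,0,0,0,0]

```text
t: 18.78
tool_pos: [659.8, -185.7, 274.8]
eef_rot: [-84.2, 89.9, -168.2]
force: [0.4, -0.4, 0.2]
finger_gap: 92.1
```

Run:
```python
from h import *
c,im,d,W=see("top",[])
P=W.reshape(-1,3)
blob(W,490.5,-285,58,22.5,34)
c,im,d,W=see("wrist",["collar_nut_centre"])
blob(W,661,-185,30,19,30);blob(W,661,-185,30,3,30)
cv2.imwrite("pics/w6.png",cv2.resize(im[130:330,180:380],(800,600)[:1]*1+(600,) if 0 else (600,600),interpolation=cv2.INTER_CUBIC))
state()
```

```text
blob 22.5 34 405 rect [ 489.9 -281.1] [ 86.5 102.1] 40.9 mean [ 486.4 -275.8   26.1] zmax 33.2
wrist collar_nut_centre mark 0.94 (280, 219) [ 660.1 -186.    12. ]
   mask 0.73 947 ztop 26.2 rect [ 662.2 -185.2] [23.8 26.4] 11.7
blob 19 30 476 rect [ 662.2 -185.2] [23.9 26.5] 10.8 mean [ 662.1 -185.    24.8] zmax 27.1
blob 3 30 978 rect [ 661.5 -186.6] [51.8 51.9] 52.0 mean [ 661.8 -182.9   16.7] zmax 27.1
t 18.98 pos [ 660.2 -185.8  276.4] jaw 5.98 tilt x [ 0.001 -0.001 -1.   ] F [-0.6  0.7 -0.3] gap 91.7 j7 0.6
```

View pics/w6.png

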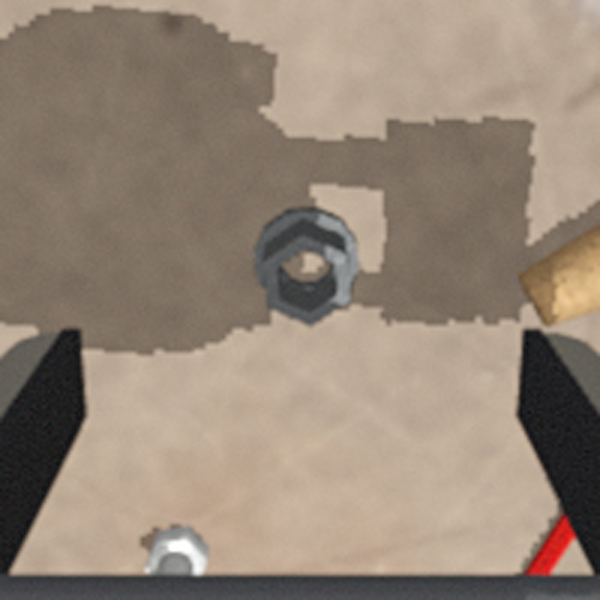

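The crop shows the nut's hexagon at (305,265) with its flats facing the jaws (flat normal about 11°, present jaw angle 6°). The hex bolt at (175,555) is well clear.

Request:
play_rows:
  plan:
    - [1,3,0.05,0,-0.085,0,0]
    - [1,2.5,0,0,0,0,0]
    - [1,1.2,0,0,0,0,0]
    - [1,0.4,0,0,0,0,0]
    - [-0.2,0,0,0,0,0,0]
    - [-1,0,0,0,0,0,0]
    - [-1,0,0,0,0,0,0]
    - [-1,0,0,0,0,0,0]
    - [-1,0,0,0,0,0,0]
    - [-1,0,0,0,0,0,0]
  grip_force: 20

```text
t: 19.82
tool_pos: [661.2, -184.7, 204.9]
eef_rot: [55.3, 89.9, -23.7]
force: [0.8, 0.5, 0.6]
finger_gap: 53.9
```

Request:
play_rows:
  plan:
    - [-1,0,0,0,0,0,0]
    - [-1,0,0,0,0,0,0]
    - [-1,0,0,0,0,0,0]
    - [-1,0,0,0,0,0,0]
    - [-1,0,0,0,0,0,0]
    - [-1,0,0,0,0,0,0]
    - [-1,0,0,0,0,0,0]
    - [-1,0,0,0,0,0,0]

```text
t: 20.48
tool_pos: [661.0, -184.7, 204.1]
eef_rot: [-167.5, 90.0, 113.4]
force: [-0.7, -0.4, 0.3]
finger_gap: 23.5
```

Run:
```python
from h import *
state()
```

```text
t 20.48 pos [ 661.  -184.7  204.1] jaw 10.94 tilt x [-0.  0. -1.] F [-0.7 -0.4  0.3] gap 23.5 j7 2.8
```

Request:
play_rows:
  plan:
    - [-1,-1,0,0,0,0,0]
    - [-1,-2,0,0,0,0,0]
    - [-1,-4,0,0,0,0,0]
    - [-1,-3,0,0,0,0,0]
    - [-1,0,0,0,0,0,0]

```text
t: 20.9
tool_pos: [663.2, -184.4, 312.2]
eef_rot: [66.7, 89.3, -12.3]
force: [0.7, 0.1, -0.2]
finger_gap: 23.7
```

Run:
```python
from h import *
go(500.4,-377.7,250,11)
```

```text
t 20.9 pos [ 663.2 -184.4  312.2] jaw 10.94 tilt x [ 0.011 -0.002 -1.   ] F [ 0.7  0.1 -0.2] gap 23.7 j7 5.7
turn ax -0.0010 rad (jaw to 11.00) then shift cm [  6.22 -19.67  15.87]
```

Request:
play_rows:
  plan:
    - [-1,0,-2.44,1.98,0,0,0]
    - [-1,0,-2.44,1.98,0,0,0]
    - [-1,0,-2.44,1.98,0,0,0]
    - [-1,0,-2.44,1.98,0,0,0]
    - [-1,0,-2.44,1.98,0,0,0]
    - [-1,0,-2.44,1.98,0,0,0]
    - [-1,0,-2.44,1.98,0,0,0]
    - [-1,2,-2.44,1.98,0,0,0]
    - [-1,3,0,0,0,0,0]
    - [-1,0,0,0,0,0,0]

```text
t: 21.73
tool_pos: [495.5, -378.9, 249.6]
eef_rot: [-126.3, 89.5, 154.4]
force: [-1.0, 1.3, -0.0]
finger_gap: 23.7
```

Request:
play_rows:
  plan:
    - [-1,0,0,0,0,0,0]
    - [-1,0,0,0,0,0,0]

```text
t: 21.9
tool_pos: [500.8, -375.9, 255.5]
eef_rot: [91.6, 89.9, 12.7]
force: [0.9, 0.1, -0.4]
finger_gap: 23.1
```

Run:
```python
from h import *
c,im,d,W=see("wrist",["kit_tray"])
cv2.imwrite("pics/w7.png",im);np.save("w7.npy",W)
go(500.4,-377.7,214,11)
```

```text
wrist kit_tray mark 0.95 (244, 146) [ 461.6 -318.6    0. ]
   mask 0.9 40240 ztop 21.9 rect [ 463.4 -322.3] [150.3 206.7] 6.0
t 22.05 pos [ 500.8 -376.2  255.9] jaw 11.07 tilt x [ 0.002 -0.001 -1.   ] F [ 0.4 -0.  -0.7] gap 23.5 j7 24.4
turn ax 0.0012 rad (jaw to 11.00) then shift cm [ 4.19 -0.07  0.14]
```

View pics/w7.png

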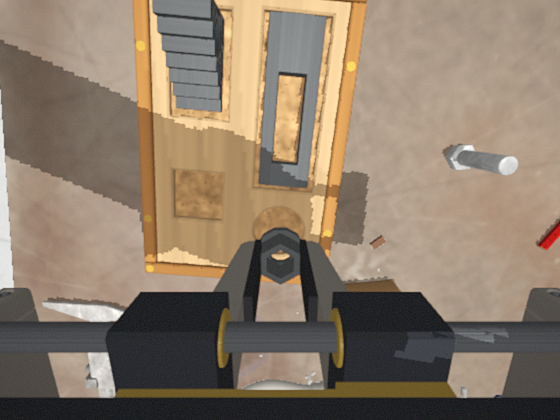

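The strap clamp lies in its pocket at (293,100), the block in its pocket at (195,60), and the nut hangs over the round pocket, whose centre is near (278,230). I'll check the pocket pixels against the model.

Run:
```python
from h import *
c=robot.calibration("wrist");R=np.array(c["R"]);t=np.array(c["t"])
a=np.radians(6.05);B=np.array([[np.cos(a),-np.sin(a)],[np.sin(a),np.cos(a)]])
for n,x,y in(("nut",32,-64),("tbolt",-33,-40),("strap",32,30),("step",-33,53)):
    p=B@[x,y]+[461.8,-318.2];q=c["mtx"]@(R@[*p,16]+t);print(n,p.round(1),(q[:2]/q[2]).round(1))
print(ray(c,199.5,193,16),ray(c,278.5,230,16))
```

```text
nut [ 500.4 -378.5] [277.5 230.3]
tbolt [ 433.2 -361.5] [196.7 194.6]
strap [ 490.5 -285. ] [288.5 107.3]
step [ 423.4 -269. ] [197.5  63.4]
[ 435.21404373 -359.7607338    16.        ] [ 501.14014886 -378.09374412   16.        ]
```

Request:
play_rows:
  plan:
    - [-1,1.5,0,0.12,0,0,0]
    - [-1,1.2,0,0,0,0,0]
    - [-1,0.7,0,0,0,0,0]
    - [-1,0.3,0,0,0,0,0]
    - [-1,0.1,0,0,0,0,0]
    - [-1,0,0,0,0,0,0]
    - [-1,0,0,0,0,0,0]

```text
t: 22.63
tool_pos: [499.8, -378.4, 216.3]
eef_rot: [68.1, 90.0, -11.0]
force: [-0.4, -0.4, -0.7]
finger_gap: 23.8
```

Request:
play_rows:
  plan:
    - [-1,0.1,0,0,0,0,0]
    - [-1,0,0,0,0,0,0]
    - [-1,0,0,0,0,0,0]

```text
t: 22.88
tool_pos: [499.6, -378.5, 215.5]
eef_rot: [30.0, 90.0, -49.1]
force: [-0.8, -0.2, -0.1]
finger_gap: 23.6
```

Request:
play_rows:
  plan:
    - [-1,0.1,0,0,0,0,0]
    - [-1,0.1,0,0,0,0,0]
    - [-1,0,0,0,0,0,0]
    - [-1,0,0,0,0,0,0]

```text
t: 23.22
tool_pos: [499.6, -378.4, 213.1]
eef_rot: [-109.5, 90.0, 171.5]
force: [-1.3, -0.5, -1.5]
finger_gap: 23.8
```

Request:
play_rows:
  plan:
    - [-0.1,0,0,0,0,0,0]
    - [-0.1,0,0,0,0,0,0]
    - [-0.1,0,0,0,0,0,0]
    - [-0.1,0,0,0,0,0,0]
    - [-0.1,-1,0,0,0,0,0]
    - [-0.1,-3,0,0,0,0,0]
    - [-0.1,-4,0,0,0,0,0]
    - [-0.1,-2,0,0,0,0,0]
    - [-0.1,0,0,0,0,0,0]
    - [-0.1,0,0,0,0,0,0]

```text
t: 24.05
tool_pos: [499.9, -378.6, 315.3]
eef_rot: [33.4, 89.8, -45.6]
force: [-0.0, -0.1, -0.4]
finger_gap: 41.3
```

Run:
```python
from h import *
c,im,d,W=see("wrist",[])
print("nut");blob(W,500.4,-378,25,24,40)
print("strap");blob(W,490.5,-285,40,22.5,34)
c,im,d,W=see("top",["slot_plate","t_bolt_centre"]);blob(W,516,-35,22,60)
blob(W,500.4,-378,25,24,40)
go(517,-35.3,330,-1.3)
```

```text
nut
blob 24 40 427 rect [ 500.5 -378.9] [23.8 26.9] 10.7 mean [ 500.6 -378.5   33. ] zmax 36.0
strap
blob 22.5 34 2503 rect [ 501.3 -283.7] [57.  79.6] 6.2 mean [ 490.4 -278.1   28.4] zmax 31.0
top slot_plate mark 0.67 (315, 241) [496.9 -66.5   0. ]
   mask 0.94 1859 ztop 32.2 rect [496.1 -61.7] [110.1 110.1] 88.7
top t_bolt_centre mark 0.46 (302, 229) [520.  -30.6  40.5]
   mask 0.44 113 ztop 72.7 rect [516.8 -34.7] [13.  12.4] 1.5
blob 60 200 36 rect [516.1 -34.7] [14.3 12.4] 1.7 mean [515.9 -34.8  70.2] zmax 75.6
blob 24 40 63 rect [ 498.6 -379.2] [25.3 24.3] 36.6 mean [ 498.4 -379.4   30.8] zmax 38.9
t 24.35 pos [ 499.3 -378.3  311.9] jaw 10.94 tilt x [-0.002  0.001 -1.   ] F [-0.2  0.5 -0.3] gap 41.6 j7 26.7
turn ax 0.2137 rad (jaw to -1.30) then shift cm [ -1.81   0.99 -34.33]
```

Request:
play_rows:
  plan:
    - [1,-0.6,0,0,0.107,0,0]
    - [1,-0.6,0,0,0.107,0,0]
    - [1,0,0.11,-3.8,0,0,0]
    - [1,0,0.11,-3.8,0,0,0]
    - [1,0,0.11,-3.8,0,0,0]
    - [1,0,0.11,-3.8,0,0,0]
    - [1,0,0.11,-3.8,0,0,0]
    - [1,0,0.11,-3.8,0,0,0]
    - [1,0,0.11,-3.8,0,0,0]
    - [1,0,0.11,-3.8,0,0,0]

```text
t: 25.18
tool_pos: [515.0, -72.9, 324.7]
eef_rot: [-103.3, 89.9, 165.3]
force: [0.0, -0.7, 0.2]
finger_gap: 91.9
```

Request:
play_rows:
  plan:
    - [1,0,0.11,-3.8,0,0,0]
    - [1,1,0,0,0,0,0]
    - [1,2,0,0,0,0,0]
    - [1,1,0,0,0,0,0]
    - [1,0,0,0,0,0,0]
    - [1,0,0,0,0,0,0]
    - [1,0,0,0,0,0,0]

```text
t: 25.77
tool_pos: [517.6, -37.2, 285.4]
eef_rot: [125.7, 90.0, 34.3]
force: [0.1, 0.3, -0.4]
finger_gap: 91.6
```

Run:
```python
from h import *
c,im,d,W=see("wrist",["t_bolt_centre"])
cv2.imwrite("pics/w8.png",im)
blob(W,516,-35,22,62,80);P=blob(W,516,-35,22,67,80)
blob(W,497,-62,90,27,36)
go(516.5,-35,226,-1.3)
```

```text
wrist t_bolt_centre mark 0.97 (279, 225) [517.  -35.8  40.5]
   mask 0.63 13455 ztop 32.3 rect [498.2 -61. ] [110.7 108.9] 88.6
   mask 0.6 974 ztop 75.0 rect [518.4 -33.7] [14.3 15.1] 88.4
blob 62 80 421 rect [518.4 -33.7] [15.4 14.3] 4.6 mean [518.4 -32.6  72.4] zmax 76.4
blob 67 80 380 rect [518.4 -33.7] [14.3 15.1] 89.4 mean [518.4 -33.   73.3] zmax 76.4
blob 27 36 9238 rect [497.9 -61. ] [110.7 110.1] 88.6 mean [499.4 -57.2  31.3] zmax 35.9
t 25.92 pos [517.7 -37.2 285.8] jaw -1.37 tilt x [ 0.001 -0.    -1.   ] F [ 0.1 -0.3  0.6] gap 92.0 j7 -20.9
turn ax -0.0013 rad (jaw to -1.30) then shift cm [ 5.98 -0.12 -0.21]
```

View pics/w8.png

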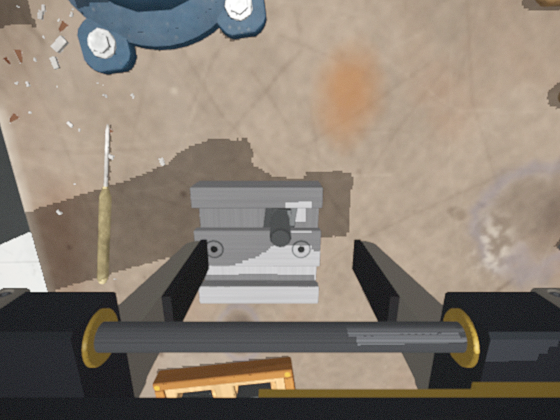

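The bolt's top is at about (280,235), in the slot nearer the vice, and the plate reads as 110 x 110 mm. I'll descend and grip the shank with the jaws along the slot.

Request:
play_rows:
  plan:
    - [1,2.5,0,-0.22,0,0,0]
    - [1,2,0,0,0,0,0]
    - [1,1,0,0,0,0,0]
    - [1,0.4,0,0,0,0,0]
    - [-0.4,0,0,0,0,0,0]
    - [-1,0,0,0,0,0,0]
    - [-1,0,0,0,0,0,0]
    - [-1,0,0,0,0,0,0]
    - [-1,0,0,0,0,0,0]
    - [-1,0,0,0,0,0,0]
  grip_force: 30

```text
t: 26.75
tool_pos: [517.6, -34.6, 226.7]
eef_rot: [73.7, 89.9, -17.6]
force: [-0.5, 0.1, 0.1]
finger_gap: 53.8
```

Request:
play_rows:
  plan:
    - [-1,0,0,0,0,0,0]
    - [-1,0,0,0,0,0,0]
    - [-1,0,0,0,0,0,0]
    - [-1,0,0,0,0,0,0]
    - [-1,0,0,0,0,0,0]
    - [-1,0,0,0,0,0,0]
    - [-1,0,0,0,0,0,0]
    - [-1,0,0,0,0,0,0]
    - [-1,0,0,0,0,0,0]
    - [-1,0,0,0,0,0,0]

```text
t: 27.58
tool_pos: [517.4, -34.5, 226.1]
eef_rot: [-99.6, 90.0, 169.1]
force: [-0.0, -0.6, -0.4]
finger_gap: 15.3
```

Run:
```python
from h import *
state()
```

```text
t 27.58 pos [517.4 -34.5 226.1] jaw -1.32 tilt x [-0.  0. -1.] F [-0.  -0.6 -0.4] gap 15.3 j7 -25.1
```

Request:
play_rows:
  plan:
    - [-1,-0.1,0,0,0,0,0]
    - [-1,0,-0.4,0,0,0,0]
    - [-1,0,-0.6,0,0,0,0]
    - [-1,0,-0.8,0,0,0,0]
    - [-1,0,-0.8,0,0,0,0]
    - [-1,0,-0.8,0,0,0,0]
    - [-1,0,-0.8,0,0,0,0]
    - [-1,0,0,0,0,0,0]
    - [-1,0,0,0,0,0,0]

```text
t: 28.33
tool_pos: [475.1, -33.7, 227.3]
eef_rot: [28.9, 90.0, -62.4]
force: [0.3, 0.0, -2.2]
finger_gap: 15.3
```

Run:
```python
from h import *
state()
```

```text
t 28.33 pos [475.1 -33.7 227.3] jaw -1.32 tilt x [ 0. -0. -1.] F [ 0.3  0.  -2.2] gap 15.3 j7 -25.8
```

Sliding freely: sideways force is near zero, and the bolt's weight is on the gripper. Continuing.

Request:
play_rows:
  plan:
    - [-1,0,-0.6,0,0,0,0]
    - [-1,0,-0.8,0,0,0,0]
    - [-1,0,-0.8,0,0,0,0]
    - [-1,0,-0.8,0,0,0,0]
    - [-1,0,-0.8,0,0,0,0]
    - [-1,0,-0.8,0,0,0,0]
    - [-1,0,-0.8,0,0,0,0]
    - [-1,0,-0.3,0,0,0,0]
    - [-1,0,0,0,0,0,0]
    - [-1,0,0,0,0,0,0]

```text
t: 29.17
tool_pos: [418.6, -32.3, 227.3]
eef_rot: [83.9, 90.0, -7.4]
force: [-0.3, 0.3, -1.2]
finger_gap: 15.2
```

Request:
play_rows:
  plan:
    - [-1,-0.5,0,0,0,0,0]
    - [-1,-1,0,0,0,0,0]
    - [-1,0,0,0,0,0,0]
    - [-1,0,0,0,0,0,0]

```text
t: 29.5
tool_pos: [419.0, -32.3, 243.0]
eef_rot: [84.0, 89.9, -7.3]
force: [-0.3, 0.4, -2.3]
finger_gap: 15.7
```

Run:
```python
from h import *
go(434,-361,330,6.05)
```

```text
t 29.5 pos [419.  -32.3 243. ] jaw -1.34 tilt x [ 0.002 -0.    -1.   ] F [-0.3  0.4 -2.3] gap 15.7 j7 -25.0
turn ax -0.1290 rad (jaw to 6.05) then shift cm [-8.7  -1.97 32.84]
```

Request:
play_rows:
  plan:
    - [-1,-2.7,0,0,-0.0645,0,0]
    - [-1,-3,0,0,-0.0645,0,0]
    - [-1,-3,0,0,0,0,0]
    - [-1,0,-0.22,3.65,0,0,0]
    - [-1,0,-0.22,3.65,0,0,0]
    - [-1,0,-0.22,3.65,0,0,0]
    - [-1,0,-0.22,3.65,0,0,0]
    - [-1,0,-0.22,3.65,0,0,0]
    - [-1,0,-0.22,3.65,0,0,0]
    - [-1,0,-0.22,3.65,0,0,0]

```text
t: 30.33
tool_pos: [429.7, -289.9, 329.1]
eef_rot: [-56.1, 90.0, -140.0]
force: [0.6, 0.1, -2.4]
finger_gap: 15.4
```

Request:
play_rows:
  plan:
    - [-1,0,-0.22,3.65,0,0,0]
    - [-1,0,-0.22,3.65,0,0,0]
    - [-1,2,0,0,0,0,0]
    - [-1,2,0,0,0,0,0]
    - [-1,0,0,0,0,0,0]
    - [-1,0,0,0,0,0,0]
    - [-1,0,0,0,0,0,0]

```text
t: 30.92
tool_pos: [434.0, -360.6, 289.9]
eef_rot: [70.8, 90.0, -13.1]
force: [-0.8, 0.3, -1.6]
finger_gap: 15.5
```

Run:
```python
from h import *
c,im,d,W=see("wrist",["kit_tray"])
cv2.imwrite("pics/w9.png",im)
go(434,-361,230,6.05)
```

```text
wrist kit_tray mark 0.68 (313, 174) [ 461.6 -321.7    0. ]
   mask 0.84 29270 ztop 22.1 rect [ 462.6 -317.8] [150.1 215.7] 6.1
   mask 0.25 5444 ztop 29.6 rect [ 490.6 -284.3] [ 36.3 110.3] 6.1
t 31.07 pos [ 434.  -360.8  290.4] jaw 6.11 tilt x [ 0.001 -0.001 -1.   ] F [-0.6 -0.2 -2. ] gap 15.6 j7 24.0
turn ax 0.0010 rad (jaw to 6.05) then shift cm [ 6.04 -0.    0.02]
```

View pics/w9.png

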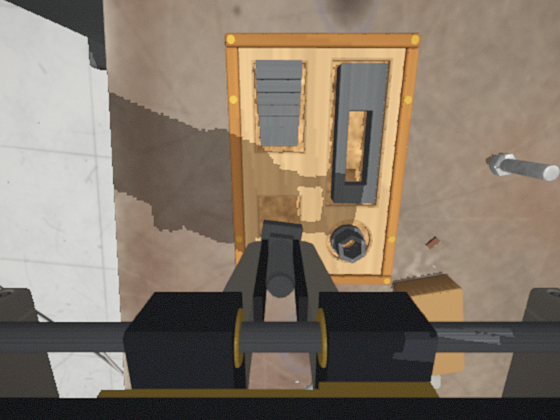

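The block, strap clamp and nut all sit in their pockets, at (280,105), (360,130) and (350,240). The bolt's head at (282,232) is over the square pocket. I'll lower it.

Request:
play_rows:
  plan:
    - [-1,2,0,0,0,0,0]
    - [-1,2,0,0,0,0,0]
    - [-1,1,0,0,0,0,0]
    - [-1,0.6,0,0,0,0,0]
    - [-1,0.3,0,0,0,0,0]
    - [-1,0.1,0,0,0,0,0]
    - [-1,0,0,0,0,0,0]
    - [-1,0,0,0,0,0,0]

```text
t: 31.73
tool_pos: [433.8, -361.2, 230.0]
eef_rot: [40.9, 89.9, -43.0]
force: [0.2, -0.7, -1.3]
finger_gap: 15.2
```

Request:
play_rows:
  plan:
    - [-1,0.1,0,0,0,0,0]
    - [-1,0,0,0,0,0,0]
    - [-1,0,0,0,0,0,0]

```text
t: 31.98
tool_pos: [433.6, -361.1, 228.5]
eef_rot: [33.8, 90.0, -50.2]
force: [0.1, 0.4, -0.9]
finger_gap: 15.3
```

Request:
play_rows:
  plan:
    - [-1,0.1,0,0,0,0,0]
    - [-1,0,0,0,0,0,0]
    - [-1,0,0,0,0,0,0]

```text
t: 32.23
tool_pos: [433.5, -361.0, 227.2]
eef_rot: [-58.4, 90.0, -142.3]
force: [0.2, -0.5, -2.6]
finger_gap: 15.2
```

Request:
play_rows:
  plan:
    - [-1,0.05,0,0,0,0,0]
    - [-1,0,0,0,0,0,0]
    - [-1,0,0,0,0,0,0]

```text
t: 32.48
tool_pos: [433.6, -361.0, 227.1]
eef_rot: [-10.8, 90.0, -94.7]
force: [-1.9, 0.9, 3.5]
finger_gap: 15.5
```

Contact (force now +3.5 N, from −2 N), at the expected seated height. Releasing.

Request:
play_rows:
  plan:
    - [-0.2,0,0,0,0,0,0]
    - [-0.2,0,0,0,0,0,0]
    - [-0.2,0,0,0,0,0,0]
    - [-0.2,0,0,0,0,0,0]
    - [-0.2,0,0,0,0,0,0]
    - [-0.2,-1,0,0,0,0,0]
    - [-0.2,-2,0,0,0,0,0]
    - [-0.2,-3,0,0,0,0,0]
    - [-0.2,-4,0,0,0,0,0]
    - [-0.2,-2,0,0,0,0,0]

```text
t: 33.32
tool_pos: [434.5, -361.0, 351.2]
eef_rot: [46.4, 89.7, -37.5]
force: [0.9, -0.8, 0.2]
finger_gap: 36.6
```

Request:
play_rows:
  plan:
    - [-0.2,-1,0,3,0,0,0]
    - [-0.2,0,0,3,0,0,0]
    - [-0.2,0,0,3,0,0,0]
    - [-0.2,0,0,3,0,0,0]
    - [-0.2,0,0,3,0,0,0]
    - [-0.2,0,0,3,0,0,0]
    - [-0.2,0,0,0,0,0,0]
    - [-0.2,0,0,0,0,0,0]
    - [-0.2,0,0,0,0,0,0]
    - [-0.2,0,0,0,0,0,0]

```text
t: 34.15
tool_pos: [453.0, -538.5, 357.1]
eef_rot: [151.2, 90.0, 67.4]
force: [0.3, 0.6, 0.2]
finger_gap: 36.7
```

Run:
```python
from h import *
state()
c,im,d,W=see("wrist",["kit_tray"])
cv2.imwrite("pics/w10.png",im)
c,im2,d2,W2=see("top",["hex_bolt_centre","plain_nut_centre","flat_bar_centre"],False)
a=np.radians(6.05);B=np.array([[np.cos(a),-np.sin(a)],[np.sin(a),np.cos(a)]])
for n,x,y,r,lo in(("nut",32,-64,22,25),("tbolt",-33,-40,22,55),("strap",32,30,60,22.5),("step",-33,53,40,24)):
    p=B@[x,y]+[461.8,-318.2];print(n,p.round(1));hi=34 if n=="strap" else 90
    for w in(W,W2):
        try: blob(w,*p,r,lo,hi)
        except Exception as e: print(e)
```

```text
t 34.15 pos [ 453.  -538.5  357.1] jaw 6.18 tilt x [ 0.     0.001 -1.   ] F [0.3 0.6 0.2] gap 36.7 j7 38.6
   mask 0.74 12891 ztop 22.1 rect [ 469.8 -384.1] [150.   83.9] 6.1
top hex_bolt_centre mark 0.44 (401, 194) [ 618.8 -280.4   27. ]
top plain_nut_centre mark 0.44 (146, 232) [507.4 364.7   6.5]
top flat_bar_centre mark 0.95 (225, 189) [625.3 168.8   9. ]
top flat_bar_centre mark 0.37 (436, 270) [ 431.2 -370.3    9. ]
nut [ 500.4 -378.5]
blob 25 90 506 rect [ 500.6 -379.9] [23.9 26.8] 12.0 mean [ 500.3 -379.7   33.2] zmax 37.4
blob 25 90 58 rect [ 498.2 -379.6] [23.4 26. ] 75.0 mean [ 498.4 -379.5   30.9] zmax 37.1
tbolt [ 433.2 -361.5]
blob 55 90 200 rect [ 435.4 -365.8] [15.1  5.9] 11.6 mean [ 435.2 -367.    66.7] zmax 76.5
blob 55 90 46 rect [ 432.3 -360.4] [15.1 14.1] 36.9 mean [ 432.2 -359.4   70.1] zmax 77.8
strap [ 490.5 -285. ]
zero-size array to reduction operation maximum which has no identity
blob 22.5 34 443 rect [ 493.9 -281.8] [ 97.5 108.5] 36.9 mean [ 487.  -280.7   26.2] zmax 33.3
step [ 423.4 -269. ]
zero-size array to reduction operation maximum which has no identity
blob 24 90 234 rect [ 421.3 -260.8] [32.5 44.1] 5.6 mean [ 421.1 -257.3   39.7] zmax 56.0h.py:28: RuntimeWarning: Mean of empty slice.
  q=cv2.minAreaRect(P[:,:2].astype(np.float32));print("blob",zlo,zhi,len(P),"rect",np.round(q[0],1),np.round(q[1],1),round(q[2],1),"mean",P.mean(0).round(1),"zmax",P[:,2].max().round(1));return P
  ret = um.true_divide(
```

View pics/w10.png

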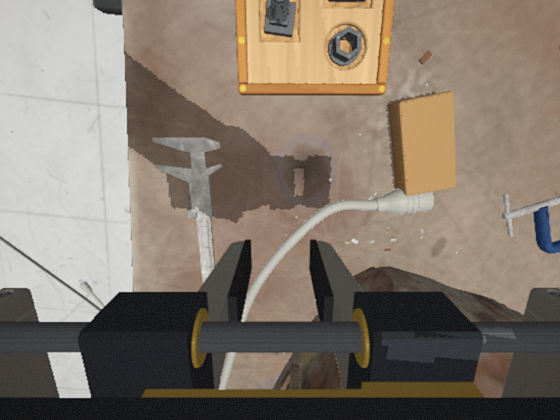

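The arm is clear of everything. The bolt's head shows at (282,20) and the nut at (346,45), both in their pockets. One last top view, then I'll hand in.

Run:
```python
from h import *
c=robot.calibration("top");im,d=robot.snapshot("top");W=cloud(c,d);W0=cloud(c,np.load("top0.npy"))
for w in(W0,W):
    blob(w,629,-294,20,40,70);blob(w,633,172,70,12,30);blob(w,507,362,25,5,25)
cv2.imwrite("pics/top9.png",cv2.resize(im[150:300,350:480],None,fx=4,fy=4,interpolation=cv2.INTER_CUBIC))
```

```text
blob 40 70 25 rect [ 628.  -293.9] [11.3 11.5] 35.7 mean [ 627.7 -293.7   51.8] zmax 56.4
blob 12 30 577 rect [627.7 171. ] [109.9  36.2] 1.7 mean [627.1 170.6  16.9] zmax 24.1
blob 5 25 56 rect [502.2 361.2] [23.5 25.6] 74.2 mean [502.1 360.8  10.8] zmax 18.2
blob 40 70 27 rect [ 627.7 -293.8] [10.7 10.5] 55.4 mean [ 627.8 -293.5   50.7] zmax 56.0
blob 12 30 576 rect [628.  170.4] [110.   36.4] 0.8 mean [626.9 170.5  16.9] zmax 24.1
blob 5 25 54 rect [502.9 360.9] [23.4 24.5] 20.7 mean [502.8 361.2  11.4] zmax 17.1
```

View pics/top9.png

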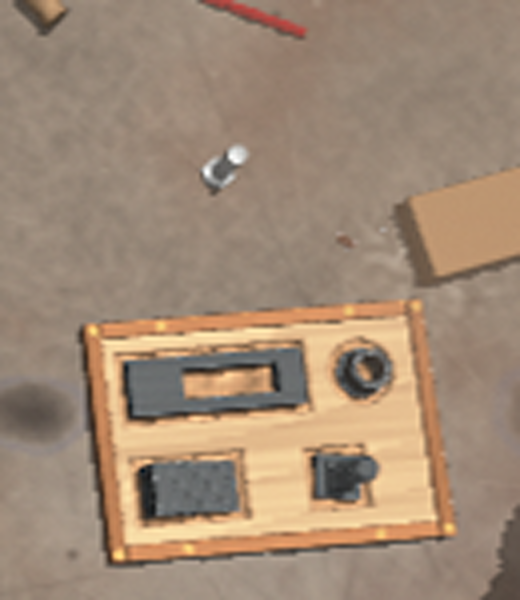

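All four parts sit in their own pockets: strap clamp at (215,380), nut at (362,370), block at (190,488) and bolt at (345,475). The look-alikes have not moved.

```bash
python3 -c "
from bench import robot
print(robot.hand_in(), robot.get_obs()['t'])"
```

```text
the job is handed in; nothing more can be done
the job is handed in; nothing more can be done
```

The clamping set is put away and the job is handed in, at about 34 s of the 96 s allowed. I picked up the step block, strap clamp and collar nut and set each in its pocket. The T-bolt I slid about 99 mm along its slot and out of the -x end, then lifted it and stood it on its head in its pocket.

**Seating:** In the last top view all four parts lie inside their pockets. The measured positions I could check fall within about 3 mm of the pocket centres. Heights agree with seated, after allowing for a camera depth reading about 2 mm high. There was no sign of tilt in the pictures, though I did not measure tilt angles.

**Look-alikes:** The flat bar, hex bolt and plain nut are within 1 mm of where they started.

**Disagreements:** The top and wrist cameras differed by 1–2 mm on tray and part positions. The top camera's direct height measurements of the clamp in the tray were unusable because they picked up neighbouring parts, so for it I relied on the wrist camera reading and the pictures.

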